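# Load a stepped rod into the V-groove drilling jig

## Robot

A 6-joint arm with a two-finger parallel gripper is mounted at the origin on the work surface. World frame = base frame: x ahead of the robot, y to its left, z up, the work surface at z = 0. Lengths are in m, angles in rad, forces in N, time in s.
With the tool pointing down it reaches from about 0.35 to 0.725 m from the base axis. Payload 4.3 kg.
Tool frame: the origin (TCP) lies at the very end of the fingers, on their centre line; the grasp point (between the pads) lies 19 mm behind it; z points along the fingers, y is the line along which they close (so a half turn about z gives the same grasp; the last joint's range is limited). The gripper opens to 85 mm and grips with 20 to 120 N. Pads are 22 mm wide; open, the fingers measure 114 mm over their backs; the gripper's body (76 mm by 85 mm) begins 54 mm behind the grasp point. The pads swing forward as they close: fully open they stand 13 mm farther back than shut.
Start: joints at [1.087, 0.377, 0.081, 1.274, 0, 1.46], TCP at [0.21, 0.535, 0.231] pointing down, gripper open.
Joint ranges: [-2.72, 2.72], [-0.84, 1.66], [-1.02, 1.22], [-1.77, 2.12], [-1.37, 1.28], [-3.14, 3.14]. Speed limits (rad/s): [2.57, 2.57, 3.14, 3.14, 3.14, 3.14].

## Interface

Orientations are given as a 3x3 rotation matrix whose columns are the frame's x, y, z axes.
In Python, from bench import robot gives the robot as it stands.
- The arm moves only by the tool servo_tool, never from a script. Its argument "series" is a list of rows, each an object with "travel": the shift along the tool's x, y, z as a fraction of full scale, a list of three; "twist": the turn about the tool's z as a fraction of full scale; "jaw": the opening, from -1 (shut) to 1 (fully open). In form: [{"travel": [dx, dy, dz], "twist": twist, "jaw": jaw}, ...]. A call has 1 to 12 rows; each row shifts and turns the commanded pose from where the row before left it, along the tool's axes as they then stand; what a row does not reach is not made up. Full scale, the value 1, is 0.03 m for a shift and 0.1 rad for a turn. A row lasts 1/8 s, in which the tool goes at most 62.5 mm and 10.7 degrees, less where a joint would pass 70% of its speed; a pose out of reach is approached as far as the arm can. A call with a number of a shift or a turn outside -1 to 1 is refused whole. A call with a gripper value outside its range is refused whole. The fingers move at their own pace and stop on an object; "squeeze" is the grip in N (left out, the last holds). Time passes only in rows, so rows that do not move let the fingers close. It gives the time, the measured TCP pose, the force, the opening and the grip force at its end, in the units of the state.
- robot.get_state(): the state, without advancing time (a new reading comes with each control period).
- robot.capture(name): name is "side" or "top" or "wrist"; returns (picture, depth): 480x640x3 uint8, red, green, blue; 480x640 float32, m along the optical axis (not along the pixel's ray), 0 where there is no reading.
- robot.camera_model(name): a dict with "mtx" (3x3 intrinsics, pixels), "D" ([k1, k2, p1, p2, k3] as OpenCV has them; the pictures are not rectified), "R" (3x3) and "t" (3): a world point X has camera coordinates R X + t. Camera axes: x right, y down, z forward; pixel columns grow to the right and rows downward; lengths in m; the calibration is good to about 2 mm. A picture is of the moment at which its call begins: read the wrist's pose just before it. camera_model takes no time and is no camera call; for the wrist camera it gives the pose at the moment of the call.
- robot.finish_job(): hands the job in; it is judged then, once.
Trained networks look in the newest picture that a camera, given by its name, has taken for a name from the list of things; names that differ only in an ending like _2 or _b are one class to them, and where a whole thing is asked for, a point or a joint stands for the part that bears it (a point fixed in the world has none). Each returns a list of dicts, best first, with "confidence" (0 to 1); they miss things now and then, are a little off and sometimes report something else, mostly with a low value. They report only what shows in the picture. A call takes as long as a camera call. They do not tell look-alikes from the thing itself.
- robot.silhouettes(camera, thing): "mask" (480x640 bool, what is visible of it).
- robot.pinpoint(camera, thing): "at" ([x, y, z] in m, in the coordinates of the camera as it stood for that picture, good to about 4 mm: a listed point, or the origin of a listed thing).
The state is a dict: "time_s": time; "q": joint angles; "joint_vel": joint speeds; "joint_torque": joint torques, N m; "tcp_pos": TCP position; "tcp_rot": TCP orientation; "contact_force": force on the tool from outside, world axes, zero at the start; "wrist_torque": the same for the moment, N m; "grip_width": opening from 0.0 (shut) to 1.0 (fully open); "grasp_force": force on a finger pad.
Only numpy, scipy, OpenCV 4.12 (cv2) and the standard library are available. Lean on these libraries where they do the work, as an engineer would, in place of code of your own. Each camera call takes 0.05 s, during which the arm holds its last target. There are 200 camera calls.

## Task

Take the stepped aluminium rod (the one with a thinner tail) from the rack and lay it gently, without dropping it, in the open end of the drilling jig's V-groove, thick end towards the stop but not yet beyond the bridge, and let go. Then take it again by its thin tail, or push on the tail, and slide it gently under the bridge until its thick end is fully home against the end stop, without ramming the stop. Leave it there and leave the plain rod in the rack.

Things in the scene. Friction and masses are not known exactly. Their poses are not given: they have to be found in the camera images.
- rod: Stepped aluminium rod, 150 mm long, about 0.33 kg: thick part 36 mm diameter, 105 mm long, then a coaxial thin tail 22 mm diameter, 45 mm long. Origin on its axis at half the total length; +x along the axis to the thick end: tail from x = -75 to -30 mm, thick part -30 to +75 mm, centre of mass about +12 mm. It may roll about x. In the rack its axis is level, 28 mm above the table.
- rod_nose (a point): Centre of the rod's thick end face (75 mm along +x from rod)
- rod_tail (a point): Centre of the rod's thin end face (75 mm along -x from rod)
- plain_rod: The other aluminium rod, 36 mm in diameter over its whole 150 mm length, to be left in the rack. Origin on its axis at mid-length, x along the axis.
- rack: Fixed plywood rack, 190 (x) x 156 (y) x 46 mm high, origin at the centre of its underside. Two bays along x, at y = +42 and -42 mm, each hold a rod on a 10 mm floor with 4 mm play, rod +x towards rack +x; which rod is in which bay varies. Walls 46 mm high surround the rods' ends (|x| over 46 mm): only the middle 92 mm can be gripped, from above.
- jig: Fixed steel drilling jig, base plate 300 (x) x 110 (y) x 12 mm, origin at the centre of its underside. A 90 degree V-groove runs along x from its open end (x = -140 mm) to the stop (+100 mm), +x towards the stop. Groove block 70 mm wide, top 28.5 mm above the table. Dry friction on the rod is 1 to 5 N along the groove; the rod stays where it is left.
- stop: Fixed end stop of the jig, a steel block 16 mm thick, 70 mm wide, top 65 mm above the table, axes as the jig. Its origin is on the face towards the groove, at jig x = 100 mm, 12 mm above the table.
- stop_face (a point): Point on the stop's face where the centre of the thick end face arrives: jig x = 100 mm, y = 0, 39.5 mm above the table (the height of the rod's axis lying anywhere in the groove; the thin tail is clear of the groove's walls); axes as the jig
- bridge_entry (a point): On the rod's axis line at the near edge of the bridge: jig x = 30 mm, y = 0, 39.5 mm above the table; axes as the jig. The bridge spans the groove from jig x = 30 to 65 mm: opening 52 mm wide, underside 64 mm and top 74 mm above the table, drill bush on it to 78 mm.
There are look-alikes about, which are no part of the job. What is shaped like the rod but orange or purple is not meant.

How it is judged:
On the way:
1. the stepped rod lies in the V-groove, thick end towards the stop but not past the bridge, and is let go (angle between the x axis of rod and the x axis of jig, either way round below 0.06 rad and y of rod_nose in the frame of jig between -0.004 and 0.004 m and z of rod_nose in the frame of jig between 0.036 and 0.043 m and z of rod_tail in the frame of jig between 0.036 and 0.043 m and contact force between the fingers and rod below 0.1 N and linear speed of rod below 0.02 m/s and x of rod_nose in the frame of stop_face between -0.17 and -0.04 m), for 0.2 s.
At the end, for the whole second after the job is handed in: The stepped rod lies at rest in the V-groove (within 4 mm sideways, axis 36 to 43 mm up at both ends, parallel within 0.06 rad), its thick end within 3 mm of the stop's face, released; the plain rod within 20 mm of where it was (angle between the x axis of rod and the x axis of jig, either way round below 0.06 rad and y of rod_nose in the frame of jig between -0.004 and 0.004 m and z of rod_nose in the frame of jig between 0.036 and 0.043 m and z of rod_tail in the frame of jig between 0.036 and 0.043 m and contact force between the fingers and rod below 0.1 N and linear speed of rod below 0.02 m/s and x of rod_nose in the frame of stop_face between -0.003 and 0.003 m and distance of plain_rod from where it was at the start of the episode below 0.02 m); the robot touches nothing.
It fails at once if the rod is rammed against the stop (over 40 N) (contact force between rod and stop above 40 N).
It fails at once if the rod is dropped (it moves faster than 0.45 m/s with no finger on it) (contact force between the fingers and rod below 0.1 N and linear speed of rod above 0.45 m/s).
It fails at once if the plain rod is taken out of place (over 30 mm) (distance of plain_rod from where it was at the start of the episode above 0.03 m).
It also fails if it takes over 51 s, if anything falls off the work surface, if the arm or the gripper's body presses on something with over 40 N, if the wrist force passes 120 N, or if a joint passes its speed limit or range.

## Working session

There is one attempt and no reset: what is moved stays moved. The work goes in short steps, Python scripts to look and compute and a tool call to move; the robot and the scene stay as the last step left them, time stands still between calls to the robot, and variables do not carry over. Pictures are saved under pics/ and viewed, at most 10 in all, crops included, and the job is handed in when it is done.

Besides the shell and the picture viewer there is one more tool, called after ">>>" by a JSON object that holds its "op" and its "data". servo_tool: Moves the arm, as the interface text tells. Its arguments: {"type":"object","properties":{"series":{"type":"array"},"squeeze":{"type":"number"}},"required":["series"]}

```bash
mkdir -p pics; cat > h.py <<'E'
import numpy as np, cv2
from bench import robot
def world(cam,p):
    return cam["R"].T@(np.array(p)-cam["t"])
def deproj(cam,u,v,d):
    n=cv2.undistortPoints(np.array([[[u,v]]],float),np.array(cam["mtx"]),np.array(cam["D"]))[0,0]
    return world(cam,np.array([n[0]*d,n[1]*d,d]))
def cam(n):
    c=robot.camera_model(n); return {k:np.array(v) for k,v in c.items()}
E
python3 - <<'E'
from h import *
for n in("top","side"):
    im,d=robot.capture(n); c=cam(n); cv2.imwrite(f"pics/{n}.png",im[:,:,::-1]); np.savez(f"{n}.npz",im=im,d=d)
    print(n,world(c,[0,0,0]))
    for t in("rod","rod_nose","rod_tail","plain_rod","rack","jig","stop_face","bridge_entry","stop"):
        for r in robot.pinpoint(n,t):
            p=np.array(r["at"]); px=cv2.projectPoints(p.reshape(1,3),np.zeros(3),np.zeros(3),c["mtx"],c["D"])[0].ravel()
            print(t,round(r["confidence"],2),world(c,p).round(4),px.round())
s=robot.get_state(); print(s["time_s"],s["tcp_pos"],s["tcp_rot"])
E
```

```text
top [ 0.37832515 -0.01577733  1.41089348]
rod 0.91 [0.3722 0.2849 0.0182] [194. 278.]
rod 0.89 [ 0.7087 -0.3585  0.0173] [453. 147.]
rod 0.78 [ 0.4922 -0.1513  0.0321] [371. 232.]
rod 0.65 [ 0.2764 -0.3304  0.0174] [442. 321.]
rod 0.17 [ 0.5179 -0.2351  0.0264] [405. 222.]
rod_nose 0.96 [ 0.5657 -0.1336  0.0356] [364. 202.]
rod_nose 0.84 [ 0.3023 -0.3968  0.016 ] [469. 310.]
rod_nose 0.66 [ 0.7839 -0.3999  0.0184] [470. 118.]
rod_nose 0.57 [0.4121 0.3523 0.019 ] [167. 261.]
rod_tail 0.83 [ 0.4169 -0.175   0.0274] [380. 262.]
rod_tail 0.79 [0.3376 0.2218 0.022 ] [218. 292.]
rod_tail 0.78 [ 0.6488 -0.32    0.0166] [438. 171.]
rod_tail 0.66 [ 0.2522 -0.2605  0.0124] [414. 330.]
rod_tail 0.54 [ 0.5765  0.1804 -0.0019] [239. 198.]
plain_rod 0.6 [ 0.5171 -0.2335  0.0283] [404. 222.]
plain_rod 0.48 [ 0.5645 -0.1344  0.0325] [364. 202.]
rack 0.58 [ 0.5035 -0.1929  0.0018] [386. 228.]
jig 0.68 [ 0.5734  0.1788 -0.0029] [239. 199.]
stop_face 0.6 [0.5691 0.2784 0.0395] [197. 198.]
bridge_entry 0.64 [0.5727 0.2064 0.0443] [226. 196.]
stop 0.77 [0.5699 0.2736 0.0157] [201. 199.]
side [ 0.19732865
[... 549 characters left out ...]
.024 ] [326. 323.]
rod_tail 0.56 [ 0.6479 -0.3157  0.0193] [481. 347.]
plain_rod 0.59 [ 0.5064 -0.2327  0.0303] [385. 331.]
rack 0.91 [ 0.4987 -0.1915  0.0035] [371. 325.]
rack 0.7 [ 0.4159 -0.1736  0.0248] [324. 323.]
jig 0.77 [0.5749 0.1756 0.0016] [336. 199.]
jig 0.25 [0.5693 0.2735 0.0142] [319. 172.]
stop_face 0.81 [0.5682 0.2729 0.04  ] [318. 163.]
bridge_entry 0.81 [0.5761 0.204  0.0425] [332. 178.]
bridge_entry 0.64 [0.5649 0.2723 0.0398] [317. 164.]
stop 0.83 [0.5693 0.2793 0.0111] [318. 171.]
1.0 [0.20998485 0.53534664 0.23135133] [[-9.30924792e-01  3.65210933e-01  8.32637675e-05]
 [ 3.65210942e-01  9.30924779e-01  1.52491042e-04]
 [-2.18209088e-05  1.72366530e-04 -9.99999985e-01]]
```

```bash
python3 - <<'E'
from h import *
a=cv2.imread("pics/top.png"); b=cv2.imread("pics/side.png")
c=cv2.resize(a[140:320,150:500],(800,411),interpolation=cv2.INTER_CUBIC); cv2.imwrite("pics/c1.png",c)
E
```

```text
(no output)
```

View pics/c1.png

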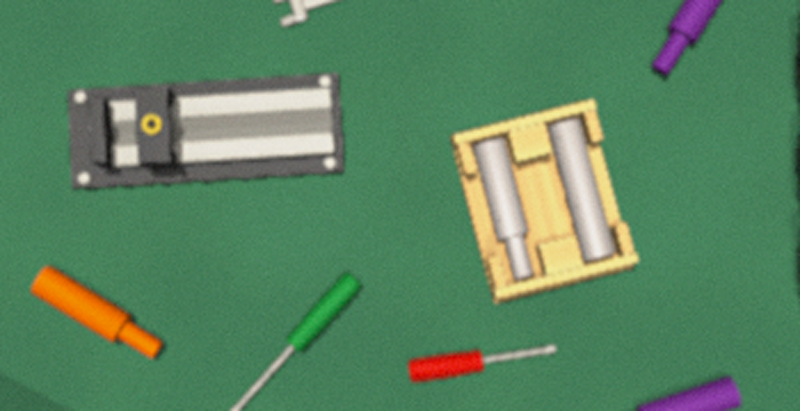

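View pics/side.png

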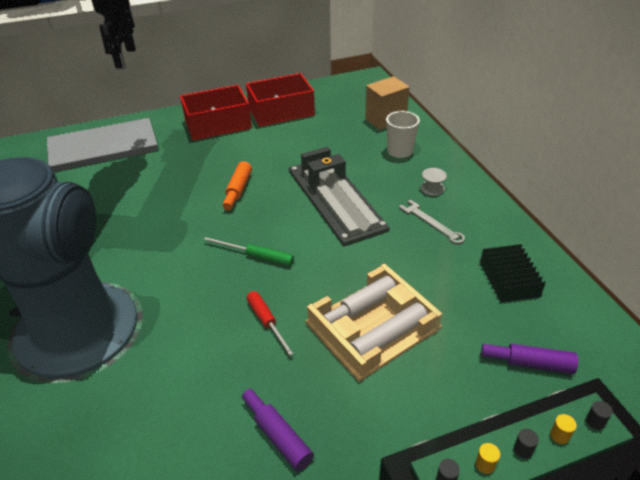

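The top picture shows these candidates for the rod:
- The aluminium stepped rod in the rack's left bay, at (371,232), with its tail towards the robot.
- An orange one at (194,278).
- Purple ones at (453,147) and (442,321).

Only the grey one in the rack fits the description, and the enlarged crop confirms its thinner tail. The plain rod is at (404,222) and the jig at (239,199). I'll fly over the jig first and look from there.

>>> {"op": "servo_tool", "data": {"series": [{"travel":[-0.97,-0.41,0],"twist":0,"jaw":1},{"travel":[-0.97,-0.41,0],"twist":0,"jaw":1},{"travel":[-0.97,-0.41,0],"twist":0,"jaw":1},{"travel":[-0.97,-0.41,0],"twist":0,"jaw":1},{"travel":[-0.97,-0.41,0],"twist":0,"jaw":1},{"travel":[-0.97,-0.41,0],"twist":0,"jaw":1},{"travel":[-0.97,-0.41,0],"twist":0,"jaw":1},{"travel":[-0.97,-0.41,0],"twist":0,"jaw":1},{"travel":[-0.97,-0.41,0],"twist":0,"jaw":1},{"travel":[-0.97,-0.41,0],"twist":0,"jaw":1},{"travel":[-0.97,-0.41,0],"twist":0,"jaw":1},{"travel":[-0.97,-0.41,0],"twist":0,"jaw":1}]}}

```text
time_s: 2.5
tcp_pos: [0.4819, 0.2696, 0.2314]
tcp_rot: [[-0.931, 0.365, 0.0], [0.365, 0.931, 0.0], [-0.0, 0.0, -1.0]]
contact_force: [-1.0, 0.3, 0.3]
grip_width: 0.997
grasp_force: 0.0
```

>>> {"op": "servo_tool", "data": {"series": [{"travel":[-0.97,-0.41,0],"twist":0,"jaw":1},{"travel":[-0.97,-0.41,0],"twist":0,"jaw":1},{"travel":[0,0,0],"twist":0,"jaw":1},{"travel":[0,0,0],"twist":0,"jaw":1}]}}

```text
time_s: 3.0
tcp_pos: [0.5259, 0.2265, 0.2312]
tcp_rot: [[-0.931, 0.365, -0.001], [0.365, 0.931, 0.0], [0.001, 0.0, -1.0]]
contact_force: [0.4, -0.4, 0.2]
grip_width: 0.999
grasp_force: 0.0
```

```bash
python3 - <<'E'
from h import *
s=robot.get_state(); print(s["time_s"],np.round(s["tcp_pos"],4),s["grip_width"],s["q"])
c=cam("wrist"); im,d=robot.capture("wrist"); cv2.imwrite("pics/w1.png",im[:,:,::-1]); np.savez("w1.npz",im=im,d=d,**c)
for t in("jig","stop_face","bridge_entry","stop","rod_tail"):
    for r in robot.pinpoint("wrist",t): print(t,round(r["confidence"],2),world(c,r["at"]).round(4))
print(world(c,[0,0,0]))
E
```

```text
3.0 [0.5259 0.2265 0.2312] 0.99936408816909 [2.95665551e-01 3.72766329e-01 7.41295173e-02 1.27260769e+00
 5.78253180e-04 6.69407209e-01]
jig 0.71 [0.5748 0.176  0.0031]
jig 0.7 [0.5767 0.2048 0.0368]
stop_face 0.82 [0.5642 0.278  0.038 ]
stop 0.69 [0.5673 0.2757 0.0085]
rod_tail 0.73 [0.336  0.2239 0.0185]
[0.46571337 0.25117864 0.37371458]
```

View pics/w1.png

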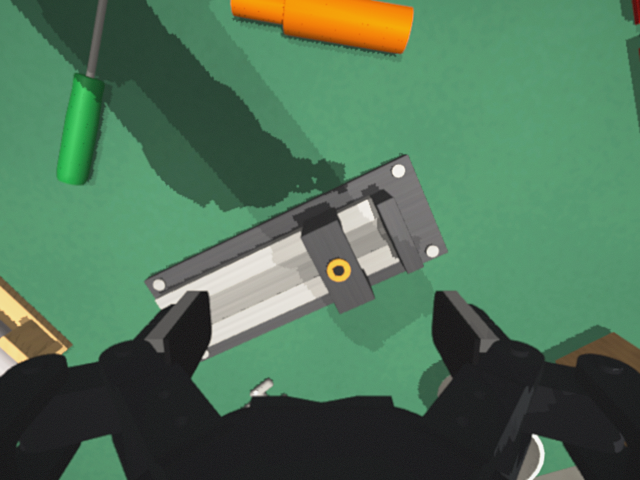

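The wrist picture shows the jig, with base-plate corners at (149,279), (408,155) and (446,248), the bush at (339,270), and the stop at the right end. I'll intersect these pixels' rays with their known heights.

```bash
cat >> h.py <<'E'
def onplane(c,u,v,z):
    a=world(c,[0,0,0]); b=deproj(c,u,v,1.0); k=(z-a[2])/(b[2]-a[2]); return a+k*(b-a)
E
python3 - <<'E'
from h import *
z=np.load("w1.npz"); c={k:z[k] for k in("mtx","D","R","t")}; d=z["d"]
for n,u,v,h in[("TL",149,279,.012),("TR",408,155,.012),("BR",446,248,.012),("bush",339,270,.078),("b1",159,285,.013),("b2",398,171,.013),("b3",432,251,.013)]:
    print(n,onplane(c,u,v,h)[:2].round(4),deproj(c,u,v,d[v,u]).round(4))
# depth point clouds from top and wrist: groove block top surface, jig-aligned
for nm in("w1","top"):
    z=np.load(nm+".npz"); c={k:z[k] for k in("mtx","D","R","t")} if nm=="w1" else cam("top"); d=z["d"]
    vv,uu=np.nonzero(d>0); n=cv2.undistortPoints(np.stack([uu,vv],1).astype(float)[:,None],c["mtx"],c["D"])[:,0]
    P=(np.c_[n,np.ones(len(n))]*d[vv,uu][:,None]-c["t"])@c["R"]
    print(nm,"median table z",np.median(P[:,2][abs(P[:,2])<.01]).round(4))
    m=(abs(P[:,0]-.572)<.07)&(abs(P[:,1]-.177)<.17)&(P[:,2]>.008)&(P[:,2]<.016)
    r=cv2.minAreaRect(P[m,:2].astype(np.float32)*1000); print("plate",r)
    m=(abs(P[:,0]-.572)<.05)&(P[:,1]>.03)&(P[:,1]<.2)&(P[:,2]>.024)&(P[:,2]<.033)
    print("blocktop",cv2.minAreaRect(P[m,:2].astype(np.float32)*1000))
    if nm=="top":
        m=(abs(P[:,0]-.5)<.13)&(abs(P[:,1]+.19)<.13)&(P[:,2]>.041)&(P[:,2]<.051); print("rack",cv2.minAreaRect(P[m,:2].astype(np.float32)*1000))
E
```

```text
TL [0.5353 0.0303] [0.5352 0.0307 0.0127]
TR [0.513  0.3221] [0.5144 0.3243 0.0008]
BR [0.6162 0.3296] [0.6161 0.3296 0.0122]
bush [0.5745 0.2249] [0.5743 0.2249 0.0783]
b1 [0.5449 0.0374] [0.5443 0.039  0.0158]
b2 [0.5237 0.3083] [0.5232 0.3078 0.0161]
b3 [0.6137 0.3152] [0.6124 0.3147 0.0161]
w1 median table z -0.0001
plate ((578.0475463867188, 177.07598876953125), (111.22954559326172, 299.9285888671875), 4.446984767913818)
blocktop ((582.5617065429688, 119.92784118652344), (71.58545684814453, 165.6432342529297), 4.271739482879639)
top median table z 0.0001
plate ((574.731201171875, 177.1215362548828), (133.2167510986328, 306.1575012207031), 0.07668165117502213)
blocktop ((580.9850463867188, 119.91463470458984), (71.36077880859375, 165.40646362304688), 4.471932888031006)
rack ((503.8865661621094, -192.64724731445312), (180.34718322753906, 156.26895141601562), 15.354331970214844)
```

>>> {"op": "servo_tool", "data": {"series": [{"travel":[-0.325,-0.993,0],"twist":0,"jaw":1},{"travel":[-0.325,-0.993,0],"twist":0,"jaw":1},{"travel":[-0.325,-0.993,0],"twist":0,"jaw":1},{"travel":[-0.325,-0.993,0],"twist":0,"jaw":1},{"travel":[-0.325,-0.993,0],"twist":0,"jaw":1},{"travel":[-0.325,-0.993,0],"twist":0,"jaw":1},{"travel":[-0.325,-0.993,0],"twist":0,"jaw":1},{"travel":[-0.325,-0.993,0],"twist":0,"jaw":1},{"travel":[-0.325,-0.993,0],"twist":0,"jaw":1},{"travel":[-0.325,-0.993,0],"twist":0,"jaw":1},{"travel":[-0.325,-0.993,0],"twist":0,"jaw":1},{"travel":[-0.325,-0.993,0],"twist":0,"jaw":1}]}}

```text
time_s: 4.8
tcp_pos: [0.5046, -0.1499, 0.2314]
tcp_rot: [[-0.931, 0.365, 0.0], [0.365, 0.931, 0.0], [-0.0, 0.0, -1.0]]
contact_force: [-0.4, 0.6, 0.4]
grip_width: 1.005
grasp_force: 0.0
```

>>> {"op": "servo_tool", "data": {"series": [{"travel":[0,0,0.3],"twist":-0.92,"jaw":0.6},{"travel":[0,0,0.3],"twist":-0.92,"jaw":0.6},{"travel":[0,0,0.3],"twist":-0.92,"jaw":0.6},{"travel":[0,0,0.3],"twist":-0.92,"jaw":0.6},{"travel":[0,0,0.3],"twist":-0.92,"jaw":0.6},{"travel":[0,0,0.3],"twist":-0.92,"jaw":0.6},{"travel":[0,0,0],"twist":-0.9,"jaw":0.6},{"travel":[0,0,0],"twist":0,"jaw":0.6},{"travel":[0,0,0],"twist":0,"jaw":0.6}]}}

```text
time_s: 5.92
tcp_pos: [0.5049, -0.1491, 0.1775]
tcp_rot: [[-0.965, -0.264, 0.0], [-0.264, 0.965, -0.0], [-0.0, -0.0, -1.0]]
contact_force: [0.1, 1.4, 0.8]
grip_width: 0.799
grasp_force: 0.0
```

```bash
python3 - <<'E'
from h import *
s=robot.get_state(); print(s["time_s"],np.round(s["tcp_pos"],4),np.round(s["tcp_rot"],3).tolist(),s["grip_width"])
c=cam("wrist"); im,d=robot.capture("wrist"); cv2.imwrite("pics/w2.png",im[:,:,::-1]); np.savez("w2.npz",im=im,d=d,**c)
for t in("rod","rod_nose","rod_tail","plain_rod","rack"):
    for r in robot.pinpoint("wrist",t): print(t,round(r["confidence"],2),world(c,r["at"]).round(4))
vv,uu=np.nonzero(d>0); n=cv2.undistortPoints(np.stack([uu,vv],1).astype(float)[:,None],c["mtx"],c["D"])[:,0]
P=(np.c_[n,np.ones(len(n))]*d[vv,uu][:,None]-c["t"])@c["R"]
ax=np.array([.9643,.2648]); pr=np.array([-.2648,.9643]); Q=P[:,:2]-[.4929,-.1522]
X=Q@ax; Y=Q@pr
for a in np.arange(-.075,.075,.01):
    m=(X>a)&(X<a+.01)&(abs(Y)<.024)&(P[:,2]>.030)&(P[:,2]<.060)
    if m.sum()>20: print(round(a+.005,3),m.sum(),Y[m].min().round(4),Y[m].max().round(4),P[m,2].max().round(4))
E
```

```text
5.925 [ 0.5049 -0.1491  0.1775] [[-0.965, -0.264, 0.0], [-0.264, 0.965, -0.0], [-0.0, -0.0, -1.0]] 0.7994969693939837
rod 0.72 [ 0.4895 -0.1518  0.0318]
rod 0.57 [ 0.716  -0.3586  0.0184]
rod_nose 0.76 [ 0.5686 -0.1336  0.0285]
rod_tail 0.7 [ 0.6519 -0.3247  0.0174]
rod_tail 0.6 [ 0.4206 -0.1711  0.0253]
plain_rod 0.82 [ 0.5152 -0.2324  0.029 ]
plain_rod 0.55 [ 0.5059 -0.1929  0.0035]
rack 0.73 [ 0.5059 -0.1948  0.0028]
-0.07 501 -0.024 0.024 0.0473
-0.06 517 -0.0238 0.0239 0.0475
-0.05 507 -0.024 0.024 0.0474
-0.04 366 -0.0109 0.0099 0.0402
-0.03 502 -0.018 0.017 0.047
-0.02 605 -0.0181 0.0172 0.0469
-0.01 581 -0.0175 0.0173 0.0472
-0.0 570 -0.0177 0.0175 0.0473
0.01 550 -0.0179 0.0175 0.0465
0.02 540 -0.0181 0.0169 0.047
0.03 521 -0.0181 0.017 0.0468
0.04 504 -0.0175 0.0173 0.0474
0.05 609 -0.0239 0.0239 0.0471
0.06 579 -0.024 0.0239 0.0482
0.07 550 -0.0236 0.024 0.0469
```

View pics/w2.png

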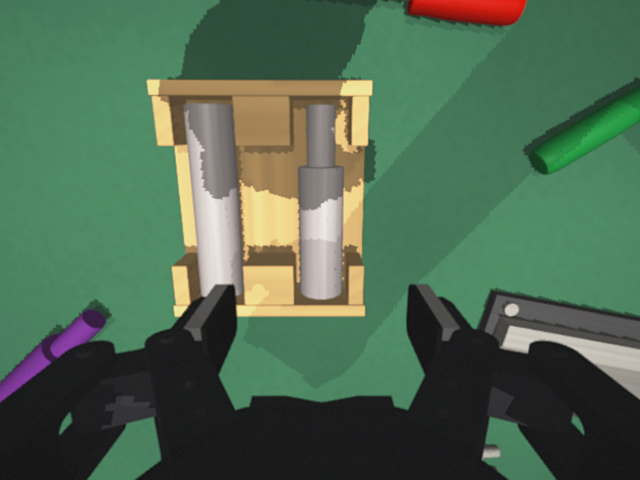

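The wrist picture shows the stepped rod at columns 300–343, with its shoulder at row 166 and tail up to row 103. The plain rod is to its left. The jaw straddles the right one. I'll check how far the fingertips stand back, and the shoulder position.

```bash
python3 - <<'E'
from h import *
z=np.load("w2.npz"); c={k:z[k] for k in("mtx","D","R","t")}; d=z["d"]
p=onplane(c,321,166,.044)[:2]-[.4929,-.1522]; print("shoulder x",p@[.9643,.2648])
p=onplane(c,321,298,.04)[:2]-[.4929,-.1522]; print("nose x",p@[.9643,.2648])
for u,v in[(415,292),(420,295),(430,292),(440,296),(455,320),(215,292),(225,295),(228,290)]: print(u,v,deproj(c,u,v,d[v,u]).round(4))
m=d[270:300,380:470]; vv,uu=np.nonzero((m>0)&(m<.25))
if len(vv): print("lowest tip z",min(deproj(c,u+380,v+270,m[v,u])[2] for v,u in zip(vv,uu)))
E
```

```text
shoulder x -0.03041747908647563
nose x 0.07748044134833444
415 292 [ 0.4866 -0.1183  0.1955]
420 295 [ 0.4857 -0.1178  0.1997]
430 292 [ 0.4848 -0.1135  0.1967]
440 296 [ 0.4873 -0.1068  0.1908]
455 320 [ 0.4877 -0.1075  0.2091]
215 292 [ 0.5053 -0.1884  0.1967]
225 295 [ 0.5044 -0.1844  0.199 ]
228 290 [ 0.5041 -0.1843  0.1951]
lowest tip z 0.18458351940306686
```

>>> {"op": "servo_tool", "data": {"series": [{"travel":[0,0,0.8],"twist":0,"jaw":0.6},{"travel":[0,0,0.8],"twist":0,"jaw":0.6},{"travel":[0,0,0.8],"twist":0,"jaw":0.6},{"travel":[0,0,0.8],"twist":0,"jaw":0.6},{"travel":[0,0,0.8],"twist":0,"jaw":0.6},{"travel":[0,0,0.8],"twist":0,"jaw":0.6},{"travel":[0,0,0.28],"twist":0,"jaw":0.6},{"travel":[0,0,0.27],"twist":0,"jaw":0.6},{"travel":[0,0,0],"twist":0,"jaw":0.6}], "squeeze": 60}}

```text
time_s: 7.35
tcp_pos: [0.5048, -0.1493, 0.0168]
tcp_rot: [[-0.964, -0.265, 0.0], [-0.265, 0.964, 0.0], [-0.0, 0.0, -1.0]]
contact_force: [-0.3, 0.2, 0.4]
grip_width: 0.8
grasp_force: 0.0
```

>>> {"op": "servo_tool", "data": {"series": [{"travel":[0,0,0],"twist":0,"jaw":0},{"travel":[0,0,0],"twist":0,"jaw":-0.3},{"travel":[0,0,0],"twist":0,"jaw":-1},{"travel":[0,0,0],"twist":0,"jaw":-1},{"travel":[0,0,0],"twist":0,"jaw":-1},{"travel":[0,0,0],"twist":0,"jaw":-1}], "squeeze": 60}}

```text
time_s: 8.1
tcp_pos: [0.5054, -0.1496, 0.0178]
tcp_rot: [[-0.964, -0.265, 0.002], [-0.265, 0.964, -0.001], [-0.001, -0.001, -1.0]]
contact_force: [0.1, 1.2, 6.1]
grip_width: 0.399
grasp_force: 59.4
```

>>> {"op": "servo_tool", "data": {"series": [{"travel":[0,0,-0.2],"twist":0,"jaw":-1},{"travel":[0,0,-0.5],"twist":0,"jaw":-1},{"travel":[0,0,-0.8],"twist":0,"jaw":-1},{"travel":[0,0,-0.8],"twist":0,"jaw":-1},{"travel":[0,0,-0.8],"twist":0,"jaw":-1},{"travel":[0,0,-0.5],"twist":0,"jaw":-1},{"travel":[0,0,-0.2],"twist":0,"jaw":-1},{"travel":[0,0,0],"twist":0,"jaw":-1},{"travel":[0,0,0],"twist":0,"jaw":-1}]}}

```text
time_s: 9.22
tcp_pos: [0.504, -0.1489, 0.1298]
tcp_rot: [[-0.964, -0.265, -0.002], [-0.265, 0.964, 0.001], [0.001, 0.001, -1.0]]
contact_force: [-0.2, -0.3, -4.4]
grip_width: 0.395
grasp_force: 60.2
```

```bash
python3 - <<'E'
from h import *
s=robot.get_state(); print(s["time_s"],np.round(s["tcp_pos"],4),np.round(s["tcp_rot"],3).tolist(),s["grip_width"],s["contact_force"],s["wrist_torque"])
im,d=robot.capture("side");c=cam("side")
for t in("rod","rod_nose","rod_tail"):
    for r in robot.pinpoint("side",t): print(t,round(r["confidence"],2),world(c,r["at"]).round(4))
im=im[:,:,::-1]
cv2.imwrite("pics/s2.png",cv2.resize(im[180:360,260:500],(800,600),interpolation=cv2.INTER_CUBIC))
E
```

```text
9.225 [ 0.504  -0.1489  0.1298] [[-0.964, -0.265, -0.002], [-0.265, 0.964, 0.001], [0.001, 0.001, -1.0]] 0.394675696058326 [-0.17391659 -0.29134386 -4.38352651] [0.04428973 0.04495132 0.02671772]
rod 0.95 [ 0.4898 -0.1513  0.1418]
rod 0.91 [ 0.2759 -0.3323  0.0185]
rod 0.85 [0.371  0.2882 0.0195]
rod 0.79 [ 0.7078 -0.361   0.016 ]
rod 0.32 [ 0.4211 -0.1751  0.1393]
rod_nose 0.8 [ 0.7749 -0.3994  0.0184]
rod_nose 0.78 [ 0.5633 -0.1329  0.1358]
rod_nose 0.77 [0.4046 0.3508 0.0177]
rod_nose 0.7 [ 0.3005 -0.3988  0.0204]
rod_tail 0.94 [0.3382 0.2221 0.0212]
rod_tail 0.87 [ 0.6447 -0.3191  0.0226]
rod_tail 0.84 [ 0.419  -0.1738  0.1371]
rod_tail 0.79 [ 0.2513 -0.2586  0.0189]
```

View pics/s2.png

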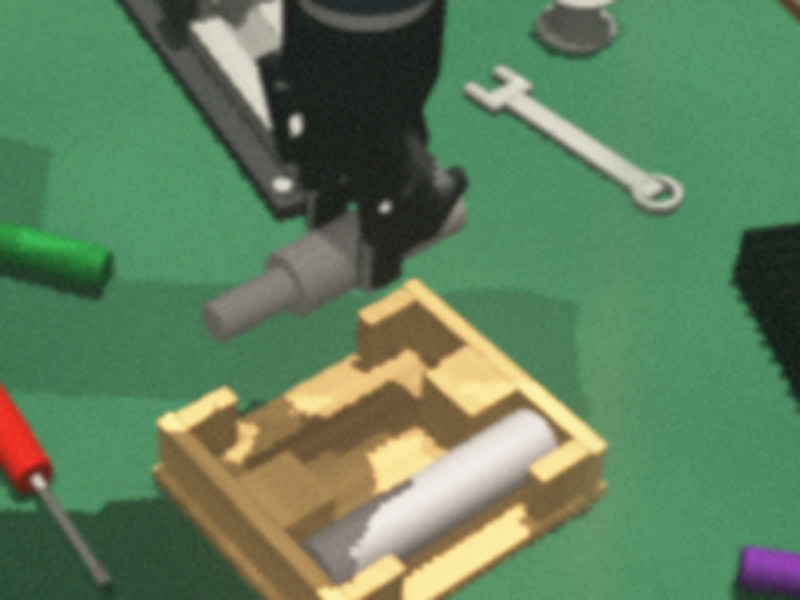

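>>> {"op": "servo_tool", "data": {"series": [{"travel":[-0.22,0.34,0],"twist":0,"jaw":-1},{"travel":[-0.435,0.674,0],"twist":0,"jaw":-1},{"travel":[-0.435,0.674,0],"twist":0,"jaw":-1},{"travel":[-0.435,0.674,0],"twist":0,"jaw":-1},{"travel":[-0.435,0.674,0],"twist":0,"jaw":-1},{"travel":[-0.435,0.674,0],"twist":0,"jaw":-1},{"travel":[-0.435,0.674,0],"twist":0,"jaw":-1},{"travel":[-0.435,0.674,0],"twist":0,"jaw":-1},{"travel":[-0.435,0.674,0],"twist":0,"jaw":-1},{"travel":[-0.435,0.674,0],"twist":0,"jaw":-1},{"travel":[-0.435,0.674,0],"twist":0,"jaw":-1},{"travel":[-0.22,0.34,0],"twist":0,"jaw":-1}]}}

```text
time_s: 10.92
tcp_pos: [0.5844, 0.1053, 0.1306]
tcp_rot: [[-0.964, -0.267, -0.0], [-0.267, 0.964, 0.0], [-0.0, 0.0, -1.0]]
contact_force: [-0.6, 0.0, -4.2]
grip_width: 0.395
grasp_force: 60.3
```

>>> {"op": "servo_tool", "data": {"series": [{"travel":[0,0,0],"twist":-0.6,"jaw":-1},{"travel":[0,0,0],"twist":-1,"jaw":-1},{"travel":[0,0,0],"twist":-1,"jaw":-1},{"travel":[0,0,0],"twist":-1,"jaw":-1},{"travel":[0,0,0],"twist":-1,"jaw":-1},{"travel":[0,0,0],"twist":-1,"jaw":-1},{"travel":[0,0,0],"twist":-1,"jaw":-1},{"travel":[0,0,0],"twist":-1,"jaw":-1},{"travel":[0,0,0],"twist":-1,"jaw":-1},{"travel":[0,0,0],"twist":-1,"jaw":-1},{"travel":[0,0,0],"twist":-1,"jaw":-1},{"travel":[0,0,0],"twist":-1,"jaw":-1}]}}

```text
time_s: 12.42
tcp_pos: [0.584, 0.1035, 0.1306]
tcp_rot: [[-0.139, -0.99, -0.0], [-0.99, 0.139, -0.0], [0.0, 0.0, -1.0]]
contact_force: [0.0, -0.5, -2.9]
grip_width: 0.399
grasp_force: 60.4
```

>>> {"op": "servo_tool", "data": {"series": [{"travel":[0,0,0],"twist":-1,"jaw":-1},{"travel":[0,0,0],"twist":-1,"jaw":-1},{"travel":[0,0,0],"twist":-0.2,"jaw":-1},{"travel":[0,0,0],"twist":0,"jaw":-1},{"travel":[0,0,0],"twist":0,"jaw":-1}]}}

```text
time_s: 13.05
tcp_pos: [0.5843, 0.1035, 0.1308]
tcp_rot: [[0.076, -0.997, -0.0], [-0.997, -0.076, 0.0], [-0.0, 0.0, -1.0]]
contact_force: [0.1, -0.3, -3.5]
grip_width: 0.398
grasp_force: 60.4
```

```bash
python3 - <<'E'
from h import *
s=robot.get_state(); T=np.array(s["tcp_rot"]); p=np.array(s["tcp_pos"]); print(s["time_s"],p.round(4),"yang",np.degrees(np.arctan2(T[1,1],T[0,1])),s["grip_width"],s["contact_force"])
ax=np.array([-.0767,.9971]); pr=np.array([-.9971,-.0767]); O=np.array([.578,.177])
print("tcp jig", (p[:2]-O)@ax,(p[:2]-O)@pr)
for n in("wrist","top"):
    c=cam(n); im,d=robot.capture(n); cv2.imwrite(f"pics/{n}3.png",im[:,:,::-1])
    for t in("rod_nose","rod_tail","bridge_entry","stop_face"):
        for r in robot.pinpoint(n,t)[:2]:
            w=world(c,r["at"]); print(n,t,round(r["confidence"],2),w.round(4),"jig",((w[:2]-O)@ax).round(4),((w[:2]-O)@pr).round(4))
    vv,uu=np.nonzero(d>0); k=cv2.undistortPoints(np.stack([uu,vv],1).astype(float)[:,None],c["mtx"],c["D"])[:,0]
    P=(np.c_[k,np.ones(len(k))]*d[vv,uu][:,None]-c["t"])@c["R"]
    X=(P[:,:2]-O)@ax;Y=(P[:,:2]-O)@pr
    for lo,hi,zl,zh,l in((.0,.028,.0255,.0315,"block"),(-.02,.2,.0095,.0145,"plate"),(-.06,-.02,.137,.165,"rodfront"),(-.11,-.09,.137,.165,"rodrear"),(-.15,-.12,.13,.16,"tail")):
        m=(X>lo)&(X<hi)&(abs(Y)<(.03 if "rod" in l or l=="tail" else .065))&(P[:,2]>zl)&(P[:,2]<zh)
        if m.sum()>30: print(n,l,m.sum(),Y[m].min().round(4),Y[m].max().round(4),P[m,2].max().round(4))
E
```

```text
13.05 [0.5843 0.1035 0.1308] yang -175.61316461480277 0.39800217502999197 [ 0.12830271 -0.29399909 -3.47921592]
tcp jig -0.07381737101803579 -0.0006093939564361252
wrist rod_tail 0.93 [0.3334 0.2248 0.0171] jig 0.0664 0.2402
wrist rod_tail 0.7 [0.5938 0.0168 0.1373] jig -0.161 -0.0035
wrist block 38 0.0319 0.0346 0.0294
wrist plate 92 -0.0505 0.0467 0.0143
wrist rodfront 3275 -0.0193 0.0164 0.1597
wrist rodrear 5401 -0.0196 0.0164 0.1601
wrist tail 5898 -0.0126 0.0095 0.1535
top rod_nose 0.94 [0.4089 0.3514 0.0206] jig 0.1868 0.1552
top rod_nose 0.8 [ 0.7853 -0.3965  0.0156] jig -0.5878 -0.1627
top rod_tail 0.9 [ 0.2539 -0.2598  0.0139] jig -0.4107 0.3567
top rod_tail 0.73 [0.5887 0.0158 0.1375] jig -0.1615 0.0017
top bridge_entry 0.48 [0.5859 0.0888 0.1457] jig -0.0885 -0.0012
top stop_face 0.82 [0.5675 0.2766 0.0403] jig 0.1001 0.0028
top plate 346 -0.0618 0.0563 0.0145
top rodrear 89 -0.0161 0.0177 0.1637
top tail 128 -0.0113 0.0107 0.1573
```

View pics/wrist3.png

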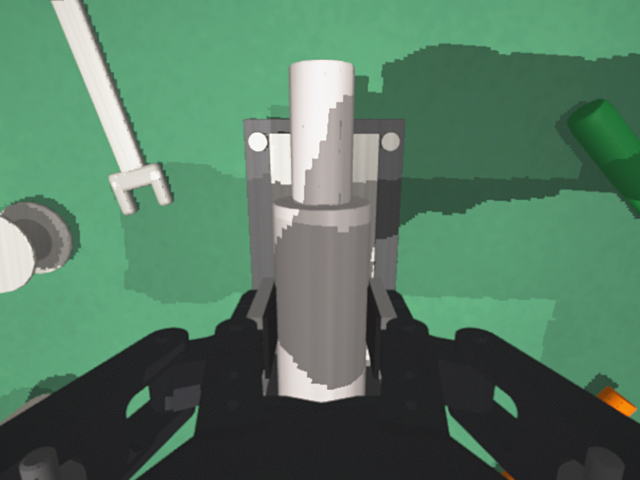

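The wrist picture shows the rod lined up with the groove: tail at columns 290–354, plate edges at about 244 and 405, bolts at (258,142) and (391,142). I'll compute the sideways offset between rod and jig from this same image.

```bash
python3 - <<'E'
from h import *
c=cam("wrist"); ax=np.array([-.0767,.9971]); pr=np.array([-.9971,-.0767]); O=np.array([.578,.177])
for l,u,v,z in(("plateL",244,125,.012),("plateR",405,125,.012),("boltL",258,142,.014),("boltR",391,142,.014),("blkL",269,150,.0285),("blkR",379.5,150,.0285),("tailL",290,100,.141),("tailR",354,100,.141),("thL",274,240,.141),("thR",371,240,.141),("tailend",322,62,.145),("shoulder",322,205,.155)):
    p=onplane(c,u,v,z)[:2]-O; print(l,(p@ax).round(4),(p@pr).round(4))
E
```

```text
plateL -0.1457 -0.0543
plateR -0.1458 0.055
boltL -0.1346 -0.045
boltR -0.1347 0.0457
blkL -0.1299 -0.0357
blkR -0.1299 0.0359
tailL -0.1505 -0.0123
tailR -0.1505 0.0093
thL -0.1013 -0.0194
thR -0.1013 0.0169
tailend -0.1615 -0.0015
shoulder -0.1172 -0.0015
```

>>> {"op": "servo_tool", "data": {"series": [{"travel":[0,0.04,0.35],"twist":0,"jaw":-1},{"travel":[0,0,0.6],"twist":0,"jaw":-1},{"travel":[0,0,0.6],"twist":0,"jaw":-1},{"travel":[0,0,0.6],"twist":0,"jaw":-1},{"travel":[0,0,0.5],"twist":0,"jaw":-1},{"travel":[0,0,0.3],"twist":0,"jaw":-1},{"travel":[0,0,0.15],"twist":0,"jaw":-1},{"travel":[0,0,0],"twist":0,"jaw":-1},{"travel":[0,0,0],"twist":0,"jaw":-1}]}}

```text
time_s: 14.68
tcp_pos: [0.5838, 0.1034, 0.0385]
tcp_rot: [[0.077, -0.997, 0.001], [-0.997, -0.077, 0.0], [-0.0, -0.001, -1.0]]
contact_force: [0.3, -0.1, -4.3]
grip_width: 0.398
grasp_force: 60.4
```

>>> {"op": "servo_tool", "data": {"series": [{"travel":[0,0,0.07],"twist":0,"jaw":-1},{"travel":[0,0,0.07],"twist":0,"jaw":-1},{"travel":[0,0,0],"twist":0,"jaw":-1}]}}

```text
time_s: 15.05
tcp_pos: [0.5829, 0.1034, 0.0334]
tcp_rot: [[0.077, -0.997, -0.0], [-0.997, -0.077, 0.0], [-0.0, 0.0, -1.0]]
contact_force: [0.0, 0.5, -4.0]
grip_width: 0.398
grasp_force: 60.4
```

>>> {"op": "servo_tool", "data": {"series": [{"travel":[0,0,0.05],"twist":0,"jaw":-1},{"travel":[0,0,0.04],"twist":0,"jaw":-1},{"travel":[0,0,0],"twist":0,"jaw":-1}]}}

```text
time_s: 15.42
tcp_pos: [0.583, 0.1034, 0.0307]
tcp_rot: [[0.077, -0.997, -0.0], [-0.997, -0.077, 0.0], [-0.0, 0.0, -1.0]]
contact_force: [0.0, -0.2, -3.9]
grip_width: 0.396
grasp_force: 60.4
```

>>> {"op": "servo_tool", "data": {"series": [{"travel":[0,0,0.03],"twist":0,"jaw":-1},{"travel":[0,0,0],"twist":0,"jaw":-1}]}}

```text
time_s: 15.68
tcp_pos: [0.5831, 0.1034, 0.0299]
tcp_rot: [[0.077, -0.997, -0.0], [-0.997, -0.077, 0.0], [-0.0, 0.0, -1.0]]
contact_force: [-1.1, 0.1, -4.3]
grip_width: 0.4
grasp_force: 60.4
```

>>> {"op": "servo_tool", "data": {"series": [{"travel":[0,0,0.03],"twist":0,"jaw":-1},{"travel":[0,0,0],"twist":0,"jaw":-1}]}}

```text
time_s: 15.92
tcp_pos: [0.5832, 0.1034, 0.0298]
tcp_rot: [[0.077, -0.997, 0.0], [-0.997, -0.077, 0.0], [-0.0, -0.0, -1.0]]
contact_force: [-3.6, -0.9, 5.0]
grip_width: 0.403
grasp_force: 61.2
```

>>> {"op": "servo_tool", "data": {"series": [{"travel":[0,0,0.02],"twist":0,"jaw":-1},{"travel":[0,0,0],"twist":0,"jaw":-1}]}}

```text
time_s: 16.18
tcp_pos: [0.5832, 0.1034, 0.0298]
tcp_rot: [[0.077, -0.997, 0.001], [-0.997, -0.077, 0.0], [0.0, -0.001, -1.0]]
contact_force: [-4.8, 0.6, 7.8]
grip_width: 0.392
grasp_force: 61.8
```

Contact is felt: the vertical force went from -4 N to +8 N, so the rod is seated. Letting go.

>>> {"op": "servo_tool", "data": {"series": [{"travel":[0,0,0],"twist":0,"jaw":-0.1},{"travel":[0,0,0],"twist":0,"jaw":0.1},{"travel":[0,0,0],"twist":0,"jaw":0.3},{"travel":[0,0,0],"twist":0,"jaw":0.3},{"travel":[0,0,-0.2],"twist":0,"jaw":0.3},{"travel":[0,0,-0.6],"twist":0,"jaw":0.3},{"travel":[0,0,-1],"twist":0,"jaw":0.3},{"travel":[0,0,-1],"twist":0,"jaw":0.3},{"travel":[0,0,-0.6],"twist":0,"jaw":0.3},{"travel":[0,0,0],"twist":0,"jaw":0.3},{"travel":[0,0,0],"twist":0,"jaw":0.3}]}}

```text
time_s: 17.55
tcp_pos: [0.5827, 0.1033, 0.1298]
tcp_rot: [[0.077, -0.997, -0.001], [-0.997, -0.077, 0.0], [-0.0, 0.001, -1.0]]
contact_force: [-0.3, -0.3, -0.7]
grip_width: 0.651
grasp_force: 0.0
```

```bash
cat > chk.py <<'E'
from h import *
s=robot.get_state(); p=np.array(s["tcp_pos"]); print(s["time_s"],p.round(4),s["grip_width"],np.round(s["contact_force"],1))
ax=np.array([-.0767,.9971]); pr=np.array([-.9971,-.0767]); O=np.array([.578,.177])
print("tcp jig",(p[:2]-O)@ax,(p[:2]-O)@pr)
for n in("wrist","side","top"):
    c=cam(n); im,d=robot.capture(n); cv2.imwrite(f"pics/{n}_{s['time_s']:.0f}.png",im[:,:,::-1])
    for t in("rod_nose","rod_tail"):
        for r in robot.pinpoint(n,t):
            w=world(c,r["at"]); 
            x,y=(w[:2]-O)@ax,(w[:2]-O)@pr
            if abs(y)<.04: print(n,t,round(r["confidence"],2),"jig",x.round(4),y.round(4),w[2].round(4))
    vv,uu=np.nonzero(d>0); k=cv2.undistortPoints(np.stack([uu,vv],1).astype(float)[:,None],c["mtx"],c["D"])[:,0]
    P=(np.c_[k,np.ones(len(k))]*d[vv,uu][:,None]-c["t"])@c["R"]
    X=(P[:,:2]-O)@ax;Y=(P[:,:2]-O)@pr
    for a in np.arange(-.18,.1,.01):
        m=(X>a)&(X<a+.01)&(abs(Y)<.025)&(P[:,2]>.036)&(P[:,2]<.066)
        if m.sum()>15: print(n,round(a+.005,3),m.sum(),(1000*np.array([Y[m].min(),Y[m].max(),np.percentile(P[m,2],97)])).round(1))
E
python3 chk.py
```

```text
17.55 [0.5827 0.1033 0.1298] 0.6508739594965784 [-0.3 -0.3 -0.7]
tcp jig -0.07380922861908973 0.0009754279852056254
wrist rod_tail 0.67 jig -0.1634 -0.0019 0.0363
wrist -0.165 66 [-10.3  10.4  50.6]
wrist -0.155 655 [-10.4  10.5  50.8]
wrist -0.145 641 [-10.6  10.7  50.7]
wrist -0.135 639 [-10.7  10.8  50.8]
wrist -0.125 605 [-10.8  11.   50.7]
wrist -0.115 925 [-17.7  18.1  57.6]
wrist -0.105 927 [-17.3  18.   57.5]
wrist -0.095 908 [-17.5  17.7  57.6]
wrist -0.085 885 [-17.7  18.   57.6]
wrist -0.075 828 [-17.1  18.1  57.6]
wrist -0.065 815 [-17.3  17.7  57.6]
wrist -0.055 793 [-17.5  17.9  57.6]
wrist -0.045 762 [-17.7  18.1  57.5]
wrist -0.035 743 [-17.1  17.5  57.5]
wrist -0.025 705 [-17.3  17.8  57.5]
wrist -0.015 563 [-17.5  18.   57.5]
side rod_nose 0.8 jig -0.0098 0.0007 0.0373
side rod_tail 0.81 jig -0.5003 -0.0295 0.0245
side rod_tail 0.74 jig -0.1594 0.0047 0.038
side -0.165 28 [-4.5 14.7 51.2]
side -0.155 54 [-5.4 14.8 52.3]
side -0.145 37 [-5.8 15.4 51.9]
side -0.135 37 [-4.  14.6 53.4]
side -0.125 38 [-6.3 15.3 52.8]
side -0.115 98 [-13.   22.6  59. ]
side -0.105 59 [-7.9 22.2 59.1]
side -0.095 58 [-10.8  21.9  59.9]
side -0.085 49 [-7.8 21.5 59.4]
side -0.075 62 [-12.2  21.8  60.2]
side -0.065 48 [-7.5 22.8 59. ]
side -0.055 59 [-12.   22.2  59. ]
side -0.045 47 [-9.4 22.2 60.8]
side -0.035 51 [-9.9 23.2 59.3]
side -0.025 50 [-9.  21.9 58.9]
side -0.015 42 [-6.5 23.6 58.3]
side 0.095 27 [-11.8  21.5  65.2]
side 0.105 87 [-18.4  24.9  65.7]
top rod_tail 0.73 jig -0.1639 -0.0001 0.0389
top rod_tail 0.6 jig -0.4992 -0.0334 0.017
top -0.155 36 [-9.3 12.  54. ]
top -0.145 35 [-9.4 12.8 55.7]
top -0.135 36 [-6.8 11.9 53.5]
top -0.125 36 [-8.6 12.  52.2]
top -0.115 53 [-16.9  18.4  58.5]
top -0.105 58 [-13.5  18.8  60.5]
top -0.095 60 [-14.3  19.5  59.6]
top -0.085 45 [-7.8 18.7 61.7]
top 0.105 91 [-24.3  24.2  65.7]
```

The rod lies seated: its top is 57.5 mm up, it is centred within 0.3 mm, and the tail end is at jig x ≈ -161 mm, so the nose is at ≈ -11 mm. Next I'll close the jaw, go behind the tail and push.

>>> {"op": "servo_tool", "data": {"series": [{"travel":[0.5,0,0],"twist":0,"jaw":-0.5},{"travel":[1,0,0],"twist":0,"jaw":-1},{"travel":[1,0,0],"twist":0,"jaw":-1},{"travel":[1,0,0],"twist":0,"jaw":-1},{"travel":[0.4,0,0],"twist":0,"jaw":-1},{"travel":[0,0,0.6],"twist":0,"jaw":-1},{"travel":[0,0,0.7],"twist":0,"jaw":-1},{"travel":[0,0,0.7],"twist":0,"jaw":-1},{"travel":[0,0,0.7],"twist":0,"jaw":-1},{"travel":[0,0,0.48],"twist":0,"jaw":-1},{"travel":[0,0,0],"twist":0,"jaw":-1},{"travel":[0,0,0],"twist":0,"jaw":-1}], "squeeze": 20}}

```text
time_s: 19.5
tcp_pos: [0.5928, -0.0133, 0.0358]
tcp_rot: [[0.077, -0.997, 0.001], [-0.997, -0.077, -0.0], [0.0, -0.001, -1.0]]
contact_force: [0.3, 0.1, 0.2]
grip_width: -0.004
grasp_force: 0.0
```

>>> {"op": "servo_tool", "data": {"series": [{"travel":[-0.2,0,0],"twist":0,"jaw":-1},{"travel":[-0.2,0,0],"twist":0,"jaw":-1},{"travel":[-0.1,0,0],"twist":0,"jaw":-1}]}}

```text
time_s: 19.88
tcp_pos: [0.5911, 0.0023, 0.0354]
tcp_rot: [[0.078, -0.997, 0.001], [-0.997, -0.078, 0.0], [-0.0, -0.001, -1.0]]
contact_force: [0.2, -0.4, -0.2]
grip_width: 0.002
grasp_force: 0.0
```

>>> {"op": "servo_tool", "data": {"series": [{"travel":[-0.08,0,0],"twist":0,"jaw":-1},{"travel":[-0.08,0,0],"twist":0,"jaw":-1},{"travel":[-0.08,0,0],"twist":0,"jaw":-1},{"travel":[-0.12,0,0],"twist":0,"jaw":-1}]}}

```text
time_s: 20.38
tcp_pos: [0.5903, 0.012, 0.0352]
tcp_rot: [[0.077, -0.997, 0.0], [-0.997, -0.077, -0.001], [0.001, -0.0, -1.0]]
contact_force: [-0.0, -4.1, 1.0]
grip_width: 0.0
grasp_force: 1.9
```

>>> {"op": "servo_tool", "data": {"series": [{"travel":[-0.18,0,0],"twist":0,"jaw":-1},{"travel":[-0.18,0,0],"twist":0,"jaw":-1},{"travel":[-0.18,0,0],"twist":0,"jaw":-1},{"travel":[-0.18,0,0],"twist":0,"jaw":-1},{"travel":[-0.18,0,0],"twist":0,"jaw":-1},{"travel":[-0.18,0,0],"twist":0,"jaw":-1}]}}

```text
time_s: 21.12
tcp_pos: [0.5877, 0.0451, 0.0352]
tcp_rot: [[0.077, -0.997, 0.0], [-0.997, -0.077, -0.0], [0.0, -0.0, -1.0]]
contact_force: [0.3, -3.7, 1.4]
grip_width: 0.006
grasp_force: 2.1
```

```bash
python3 chk.py | grep -v "^side -0\|^top -0"
```

```text
21.125 [0.5877 0.0451 0.0352] 0.006114712083256802 [ 0.3 -3.7  1.4]
tcp jig -0.13226931982075227 0.0004255766416989317
wrist -0.145 1088 [-7.2  6.1 65.4]
wrist -0.135 954 [-14.3  13.1  64.1]
wrist -0.105 96 [-2.7  1.7 51.1]
wrist -0.095 193 [-3.1  2.2 50.8]
side rod_nose 0.68 jig 0.0296 0.0022 0.0384
side rod_nose 0.2 jig -0.0003 0.0041 0.0004
side rod_tail 0.76 jig -0.1213 0.0013 0.0343
side rod_tail 0.69 jig -0.4984 -0.0302 0.0212
side 0.005 51 [-10.4  23.1  60.3]
side 0.015 45 [-9.7 22.2 59.3]
side 0.025 50 [-24.7  22.6  59.2]
side 0.035 35 [-23.4  24.4  65.8]
side 0.095 43 [-24.9  19.   65.4]
side 0.105 96 [-23.8  24.8  65.5]
top rod_nose 0.52 jig 0.0296 0.0026 0.0444
top rod_tail 0.9 jig -0.4972 -0.0321 0.0176
top 0.005 61 [-16.5  18.5  61.3]
top 0.015 59 [-14.3  18.4  59.3]
top 0.025 59 [-15.3  20.   61.1]
top 0.105 85 [-24.8  24.8  65.6]
```

>>> {"op": "servo_tool", "data": {"series": [{"travel":[-0.18,0,0],"twist":0,"jaw":-1},{"travel":[-0.18,0,0],"twist":0,"jaw":-1},{"travel":[-0.18,0,0],"twist":0,"jaw":-1},{"travel":[-0.18,0,0],"twist":0,"jaw":-1},{"travel":[-0.18,0,0],"twist":0,"jaw":-1},{"travel":[-0.18,0,0],"twist":0,"jaw":-1}]}}

```text
time_s: 22.32
tcp_pos: [0.585, 0.0775, 0.0351]
tcp_rot: [[0.077, -0.997, -0.0], [-0.997, -0.077, 0.0], [-0.0, 0.0, -1.0]]
contact_force: [0.1, -3.1, -1.1]
grip_width: 0.001
grasp_force: 1.2
```

>>> {"op": "servo_tool", "data": {"series": [{"travel":[-0.16,0,0],"twist":0,"jaw":-1},{"travel":[-0.16,0,0],"twist":0,"jaw":-1},{"travel":[-0.16,0,0],"twist":0,"jaw":-1},{"travel":[-0.16,0,0],"twist":0,"jaw":-1},{"travel":[-0.1,0,0],"twist":0,"jaw":-1}]}}

```text
time_s: 22.95
tcp_pos: [0.5834, 0.0995, 0.0351]
tcp_rot: [[0.078, -0.997, -0.0], [-0.997, -0.078, 0.0], [-0.0, -0.0, -1.0]]
contact_force: [-0.1, -2.9, -1.8]
grip_width: -0.003
grasp_force: 1.2
```

>>> {"op": "servo_tool", "data": {"series": [{"travel":[-0.05,0,0],"twist":0,"jaw":-1},{"travel":[-0.04,0,0],"twist":0,"jaw":-1},{"travel":[-0.04,0,0],"twist":0,"jaw":-1}]}}

```text
time_s: 23.32
tcp_pos: [0.5832, 0.103, 0.0351]
tcp_rot: [[0.077, -0.997, 0.0], [-0.997, -0.077, 0.0], [-0.0, -0.0, -1.0]]
contact_force: [0.2, -2.9, -1.1]
grip_width: -0.0
grasp_force: 1.2
```

>>> {"op": "servo_tool", "data": {"series": [{"travel":[-0.05,0,0],"twist":0,"jaw":-1},{"travel":[-0.05,0,0],"twist":0,"jaw":-1},{"travel":[-0.05,0,0],"twist":0,"jaw":-1},{"travel":[-0.04,0,0],"twist":0,"jaw":-1},{"travel":[-0.03,0,0],"twist":0,"jaw":-1}]}}

```text
time_s: 23.95
tcp_pos: [0.5826, 0.1097, 0.0351]
tcp_rot: [[0.077, -0.997, -0.0], [-0.997, -0.077, 0.0], [-0.0, 0.0, -1.0]]
contact_force: [0.1, -2.6, -1.2]
grip_width: -0.003
grasp_force: 1.2
```

```bash
python3 chk.py | grep "jig\|side 0.0\|top 0.0"; python3 - <<'E'
import cv2,glob,os
f=max(glob.glob("pics/side_*"),key=os.path.getmtime); a=cv2.imread(f)[120:260,260:420]
cv2.imwrite("pics/z1.png",cv2.resize(a,(685,600),interpolation=cv2.INTER_CUBIC))
E
```

```text
tcp jig -0.0674266780816581 0.0005583650842136945
side rod_nose 0.59 jig 0.0935 0.0012 0.0377
side rod_tail 0.65 jig -0.5021 -0.0305 0.02
side rod_tail 0.59 jig -0.0572 0.0043 0.0392
side rod_tail 0.29 jig 0.0979 0.0019 0.0143
side 0.095 52 [-25.   24.7  64.8]
top rod_nose 0.6 jig 0.094 0.0024 0.0439
top rod_tail 0.65 jig -0.5016 -0.0324 0.0186
top 0.075 60 [-16.5  19.1  59.1]
top 0.085 62 [-16.4  18.5  61. ]
top 0.095 32 [-24.   21.6  61.1]
```

View pics/z1.png

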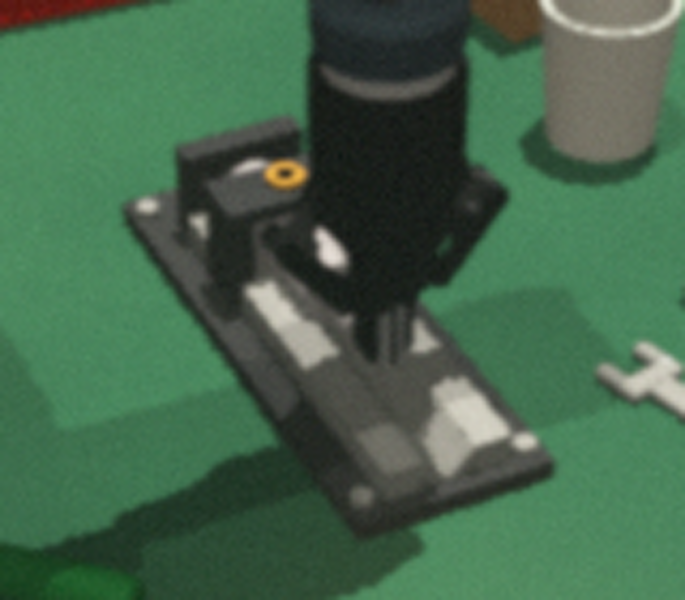

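The picture shows the rod under the bridge at (285,175), with the closed fingers behind its tail at (390,340). About 5 mm are left, so I'll continue in sub-millimetre steps and watch the force.

>>> {"op": "servo_tool", "data": {"series": [{"travel":[-0.03,0,0],"twist":0,"jaw":-1},{"travel":[-0.03,0,0],"twist":0,"jaw":-1},{"travel":[-0.03,0,0],"twist":0,"jaw":-1}]}}

```text
time_s: 24.78
tcp_pos: [0.5824, 0.1123, 0.0351]
tcp_rot: [[0.077, -0.997, 0.0], [-0.997, -0.077, -0.0], [0.0, -0.0, -1.0]]
contact_force: [-0.0, -2.4, -0.4]
grip_width: -0.004
grasp_force: 1.3
```

>>> {"op": "servo_tool", "data": {"series": [{"travel":[-0.025,0,0],"twist":0,"jaw":-1},{"travel":[-0.015,0,0],"twist":0,"jaw":-1}]}}

```text
time_s: 25.02
tcp_pos: [0.5823, 0.1136, 0.0351]
tcp_rot: [[0.077, -0.997, -0.0], [-0.997, -0.077, -0.0], [0.0, 0.0, -1.0]]
contact_force: [-0.2, -2.6, -0.5]
grip_width: 0.0
grasp_force: 1.3
```

>>> {"op": "servo_tool", "data": {"series": [{"travel":[-0.015,0,0],"twist":0,"jaw":-1},{"travel":[-0.015,0,0],"twist":0,"jaw":-1}]}}

```text
time_s: 25.28
tcp_pos: [0.5823, 0.1144, 0.0351]
tcp_rot: [[0.077, -0.997, 0.0], [-0.997, -0.077, 0.0], [-0.0, -0.0, -1.0]]
contact_force: [-0.8, -2.1, -0.6]
grip_width: -0.001
grasp_force: 1.3
```

>>> {"op": "servo_tool", "data": {"series": [{"travel":[-0.015,0,0],"twist":0,"jaw":-1},{"travel":[0,0,0],"twist":0,"jaw":-1}]}}

```text
time_s: 25.52
tcp_pos: [0.5822, 0.115, 0.0351]
tcp_rot: [[0.077, -0.997, 0.0], [-0.997, -0.077, 0.0], [-0.0, -0.0, -1.0]]
contact_force: [-1.4, -3.0, -1.0]
grip_width: -0.004
grasp_force: 1.1
```

>>> {"op": "servo_tool", "data": {"series": [{"travel":[-0.015,0,0],"twist":0,"jaw":-1},{"travel":[0,0,0],"twist":0,"jaw":-1}]}}

```text
time_s: 25.78
tcp_pos: [0.5822, 0.1154, 0.0351]
tcp_rot: [[0.077, -0.997, -0.0], [-0.997, -0.077, 0.0], [-0.0, 0.0, -1.0]]
contact_force: [-0.9, -2.2, -0.8]
grip_width: 0.0
grasp_force: 1.2
```

>>> {"op": "servo_tool", "data": {"series": [{"travel":[-0.015,0,0],"twist":0,"jaw":-1},{"travel":[0,0,0],"twist":0,"jaw":-1}]}}

```text
time_s: 26.02
tcp_pos: [0.5822, 0.1155, 0.0351]
tcp_rot: [[0.077, -0.997, 0.0], [-0.997, -0.077, -0.001], [0.001, -0.0, -1.0]]
contact_force: [0.7, -3.5, -0.1]
grip_width: 0.006
grasp_force: 1.9
```

>>> {"op": "servo_tool", "data": {"series": [{"travel":[-0.01,0,0],"twist":0,"jaw":-1},{"travel":[0,0,0],"twist":0,"jaw":-1}]}}

```text
time_s: 26.28
tcp_pos: [0.5822, 0.1155, 0.0351]
tcp_rot: [[0.077, -0.997, 0.0], [-0.997, -0.077, -0.001], [0.001, -0.0, -1.0]]
contact_force: [-0.1, -4.6, 0.1]
grip_width: 0.001
grasp_force: 2.5
```

>>> {"op": "servo_tool", "data": {"series": [{"travel":[-0.01,0,0],"twist":0,"jaw":-1},{"travel":[0,0,0],"twist":0,"jaw":-1}]}}

```text
time_s: 26.52
tcp_pos: [0.5822, 0.1155, 0.0351]
tcp_rot: [[0.077, -0.997, 0.0], [-0.997, -0.077, -0.002], [0.002, 0.0, -1.0]]
contact_force: [0.3, -5.4, -0.2]
grip_width: -0.001
grasp_force: 2.9
```

The position has stalled at y = 0.1155 while the force rises, so the rod is against the stop. Backing off, lifting and verifying.

>>> {"op": "servo_tool", "data": {"series": [{"travel":[0.1,0,0],"twist":0,"jaw":-1},{"travel":[0.4,0,0],"twist":0,"jaw":-1},{"travel":[0.5,0,0],"twist":0,"jaw":-1},{"travel":[0.5,0,-0.5],"twist":0,"jaw":-1},{"travel":[0.5,0,-1],"twist":0,"jaw":-1},{"travel":[0.5,0,-1],"twist":0,"jaw":-1},{"travel":[0.5,0,-1],"twist":0,"jaw":-1},{"travel":[0.5,0,-1],"twist":0,"jaw":-1},{"travel":[0,0,-0.5],"twist":0,"jaw":-1},{"travel":[0,0,0],"twist":0,"jaw":-1},{"travel":[0,0,0],"twist":0,"jaw":-1}]}}

```text
time_s: 27.9
tcp_pos: [0.5895, 0.0122, 0.184]
tcp_rot: [[0.078, -0.997, -0.002], [-0.997, -0.078, 0.001], [-0.001, 0.002, -1.0]]
contact_force: [-0.5, 0.0, -0.3]
grip_width: -0.003
grasp_force: 0.0
```

```bash
python3 chk.py | grep "jig\|0.0[4-9]5 \|tcp\|wrist -0\|^2"; python3 - <<'E'
import cv2
import glob,os
f=max(glob.glob("pics/top_*"),key=os.path.getmtime); a=cv2.imread(f)[160:260,180:420]
cv2.imwrite("pics/z2.png",cv2.resize(a,(800,333),interpolation=cv2.INTER_CUBIC))
E
```

```text
27.9 [0.5895 0.0122 0.184 ] -0.0033657165516571244 [-0.5  0.  -0.3]
tcp jig -0.16521288996266265 0.0012097212686216607
wrist -0.025 89 [-4.   5.6 50.9]
wrist -0.015 118 [-4.   5.7 50.9]
wrist -0.005 83 [-4.9  6.6 51.2]
side rod_nose 0.9 jig 0.0999 0.0011 0.0393
side rod_tail 0.79 jig -0.0495 0.0028 0.0387
side rod_tail 0.59 jig -0.4999 -0.0277 0.017
side -0.045 52 [-6.8 16.  52.7]
side 0.045 33 [-23.2  22.   56.4]
side 0.095 54 [-23.4  24.5  65.6]
top rod_nose 0.62 jig 0.0987 0.0022 0.0429
top rod_tail 0.83 jig -0.0501 0.0035 0.0386
top rod_tail 0.81 jig -0.499 -0.0336 0.0155
top 0.075 57 [-16.5  18.9  59.8]
top 0.085 60 [-16.8  19.1  59.8]
top 0.095 60 [-13.8  23.4  59.8]
```

View pics/z2.png

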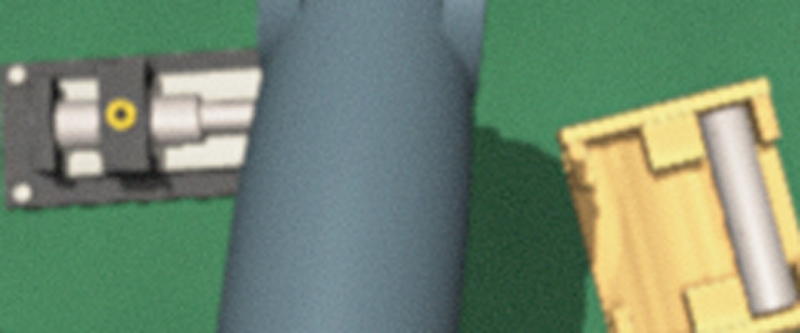

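The picture shows the rod's thick end against the stop at (57,125), past the bridge bush at (120,114). The plain rod is still in the rack at (750,205). Both cameras put the nose at jig x ≈ 99–100 mm, so I'm handing in.

```bash
python3 -c "
from bench import robot
print(robot.finish_job())"
```

```text
the job is handed in; nothing more can be done
None
```

The job is handed in, but no verdict came back: the stepped rod lies in the V-groove with its thick end against the stop (nose measured at jig x ≈ 99–100 mm), it is released, and the plain rod is still in the rack.

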